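Load the feeder block and hold the start-box gate ajar

TASK

First set the loose metal feeder block flat and square into the pocket of the rig board, fully home, and let go of it, without knocking the two vials about. Then unbolt the start box: its bolt sags, so lift it by the black knob while drawing it back until the hooked nose is out of the bent keeper, and swing the gate about 30 degrees open towards the pocket. Finish still gripping the knob and holding the sprung gate ajar; do not let go at the end.

Things in the scene. Friction and masses are not known exactly. Their poses are not given: they have to be found in the camera images.
- board: Fixed rig board, 270 (x) x 200 (y) mm; origin under its centre, x from the pocket end to the start-box end, z up. Start box: white walls 86 mm high, closed by the gate in the plane x = 30 mm. In front a white pocket frame 72 x 92 mm, top 18 mm over the table. Keeper at x = 30, y = -79 mm: two cheeks 16 mm apart, tops 116 mm up, with a bent-up lip between, top 99 mm up
- pocket_floor (a point): centre of the pocket's floor, 6 mm over the table, at x = -92, y = +30 mm on the board. The pocket is 12 mm deep and 48 mm (board x) by 64 mm (board y), with a small chamfer; its axes are the board's axes
- block: loose aluminium feeder block, 44 mm (own x) by 60 mm (own y) by 30 mm high, 0.15 kg, dark disc on its top; origin at the centre of its underside, z up. It fits the pocket with 2 mm of room on each side, either way round, and stands 18 mm out of the frame when home
- gate (a joint): angle of the gate (rad): 0 shut, grows as its free end swings towards the pocket; stop at 1.2. A spring always shuts it (0.6 N m/rad, 0.18 N m at 0). The gate is 150 mm wide and 8 mm thick, its top 96 mm up; the bolt and its knob ride along its top edge
- gate_hinge (a point): point on the gate's vertical hinge axis, at board x = 30, y = +85 mm. Seen from above, opening turns the gate clockwise; the shut gate runs from here along board -y
- bolt_slide (a joint): draw of the bolt along the gate's top edge towards the hinge (m): near 0 home, stop at 0.042; the nose is out of the keeper from 0.028 on. About 1 N of friction, stays where it is left. From about 0.008 to 0.023 the hooked nose must pass over the lip; if it hangs down there it is blocked
- bolt_tilt (a joint): tilt of the bolt about a pin at its tail (rad): 0 hanging, stop at 0.22, falls back by its own weight (about 1 N at the knob). The nose passes the lip from about 0.08 on. The knob is 72 mm from the pin towards the keeper, so 0.10 to 0.20 rad is a rise of 7 to 14 mm at the knob
- bolt_knob: upright black round knob on the bolt, 16 mm in diameter where it is gripped, top 50 mm over the bolt's axis (156 mm over the table); origin at its foot, 110 mm over the table; when home it lies 122 mm from the hinge axis. Its axes turn with the gate and the bolt
- knob_grip (a point): point to grip on the knob's axis, 32 mm above the knob's origin, about 142 mm over the table; its y axis runs along the gate, towards the hinge. The gripped part spans 19 mm below to 14 mm above this point
- vial_a: small upright glass vial with screw cap, 22 mm in diameter, 51 mm tall, a bystander on the board beside the pocket frame (board -y side); origin at the centre of its underside
- vial_b: second such vial beside the first, 22 mm in diameter, 51 mm tall, bystander; origin at the centre of its underside
There are look-alikes about, which are no part of the job. Of the things like the block, leave any that is red; of the rest the larger one is meant.

How it is judged:
By the outcome, as a careful person would: the job done as asked, in the order asked, and still so for the second after the job is handed in, while the arm keeps its last pose, push and grip.
It also fails if it takes over 45 s, if anything falls off the work surface, if the arm or the gripper's body presses on something with over 40 N, if the wrist force passes 120 N, or if a joint passes its speed limit or range.

ROBOT

A 6-joint arm with a two-finger parallel gripper is mounted at the origin on a cart in front of the work surface, level with it; the furniture and walls round the work are solid. World frame = base frame: x ahead of the robot, y to its left, z up, the work surface at z = 0. Lengths are in m, angles in degrees, forces in N, time in s.
With the tool pointing down it reaches from about 0.4 to 0.825 m from the base axis. Payload 7 kg.
Tool frame: the origin (TCP) lies at the centre of the arm's flange, where the gripper is bolted on; the fingertips stand 178 mm ahead of it and the grasp point (between the pads) lies 159 mm ahead of it; x points along the fingers, y is the direction in which the jaws open and shut, and the axes are right-handed (so a half turn about x gives the same grasp; the last joint's range is limited). The gripper opens to 88 mm and grips with 3 to 60 N. Pads are 19 mm wide; open, the fingers measure 130 mm over their backs; the gripper's body (78 mm by 193 mm) begins 47 mm behind the grasp point.
Start: joints at [86.809, 20.546, 0.682, 0, -70.136, -16.507], TCP at [0.228, 0.635, 0.405] pointing down, gripper open.
Joint ranges: [-176.03, 176.03], [-82.01, 121.73], [-58.28, 71.71], [-173.87, 95.51], [-174.79, -0.11], [-173.66, 173.66]. Speed limits (degrees/s): [136.94, 136.94, 172.46, 180, 180, 180].

INTERFACE

Orientations are given as [roll, pitch, yaw] about the fixed x, y, z axes, in that order (R = Rz(yaw) Ry(pitch) Rx(roll)).
In Python, from plant import ctrl gives the robot as it stands. The module is installed in compiled form; this text tells all that it offers.
- The arm moves only by the shell command python3 -m inch 'ROWS'. ROWS is JSON, one flat list of numbers, 7 for each row, row after row: the shift along the tool's x, y, z in m, then the turn, a rotation vector about the tool's x, y, z in degrees, then the finger opening in m, from 0 to 0.0876. In form: [dx, dy, dz, rx, ry, rz, hand, dx, dy, dz, rx, ry, rz, hand, ...]. A call has 1 to 20 rows; each row shifts and turns the pose as measured when the row begins, along the tool's axes as they then stand; what a row does not reach is not made up. A row lasts 1/8 s, in which the tool goes at most 62.5 mm and 10.7 degrees, less where a joint would pass 70% of its speed; a pose out of reach is approached as far as the arm can. A call with a gripper value outside its range is refused whole. The fingers move at their own pace and stop on an object; the grip force is fixed at half the most. Time passes only in rows, so rows that do not move let the fingers close. It gives the time, the measured TCP pose, the force and the opening at its end, in the units of the state.
- ctrl.get_obs(): the state, without advancing time (a new reading comes with each control period).
- ctrl.snapshot(name): name is "side" or "top"; returns a dict with "color" (400x640x3 uint8, red, green, blue), "depth" (400x640 float32, m along the optical axis (not along the pixel's ray), 0 where there is no reading), "K" (3x3 intrinsics, pixels), "position" and "attitude" of the camera in the world. Camera axes: x right, y up, looking along -z (the intrinsics and any distortion apply to the point x, -y, -z); pixel columns grow to the right and rows downward; lengths in m; the calibration is good to about 2 mm. A picture is of the moment at which its call begins.
- ctrl.close_job(): hands the job in, once; it reports no verdict.
The state is a dict: "clock": time; "joint_pos": joint angles; "qvel": joint speeds; "tau": joint torques, N m; "tool_pos": TCP position; "orientation": TCP orientation; "force": force on the tool from outside, world axes, zero at the start; "moment": the same for the moment, N m; "opening": finger opening in m.
Only numpy, scipy, OpenCV 4.12 (cv2) and the standard library are available. Lean on these libraries where they do the work, as an engineer would, in place of code of your own. Each camera call takes 0.05 s, during which the arm holds its last target.

## Working session

There is one attempt and no reset: what is moved stays moved. The work goes in short steps, Python scripts to look and compute and a shell command to move; the robot and the scene stay as the last step left them, time stands still between calls to the robot, and variables do not carry over. Pictures are saved under pics/ and viewed, and the job is handed in when it is done.

```bash
mkdir -p pics; ls; python3 - <<'E'
from plant import ctrl
import cv2, numpy as np
o=ctrl.get_obs(); print({k:np.round(v,4).tolist() for k,v in o.items()})
for n in ("side","top"):
    s=ctrl.snapshot(n); np.savez(f"{n}0.npz",**s)
    cv2.imwrite(f"pics/{n}0.png",s["color"][:,:,::-1]); print(n,s["K"],s["position"],s["attitude"],{k:v for k,v in s.items() if k not in("color","depth","K","position","attitude")})
E
```

```text
pics
{'clock': 0.0, 'joint_pos': [86.8085, 20.5913, 0.634, -0.0197, -70.1357, -16.5072], 'qvel': [-0.0021, -0.0458, -0.0308, -0.0286, -0.0129, 0.0042], 'tau': [0.0001, -58.271, 29.3079, 6.9978, 0.0072, -0.0002], 'tool_pos': [0.2275, 0.6353, 0.4037], 'orientation': [95.2356, 89.9051, -104.4698], 'force': [0.0844, 0.7128, -0.7679], 'moment': [-0.0152, 0.046, -0.0518], 'opening': 0.088}
side [[419.06985004   0.         314.11365005]
 [  0.         419.06985004 197.31586505]
 [  0.           0.           1.        ]] [ 0.36927816 -0.89191266  0.59345211] [60.77642557 -0.1718034  -6.28006579] {}
top [[451.7667919    0.         325.8296134 ]
 [  0.         451.7667919  208.46550667]
 [  0.           0.           1.        ]] [ 0.24972814 -0.02870908  1.33423788] [  9.1676876   -0.94699641 -89.562011  ] {}
```

View pics/side0.png

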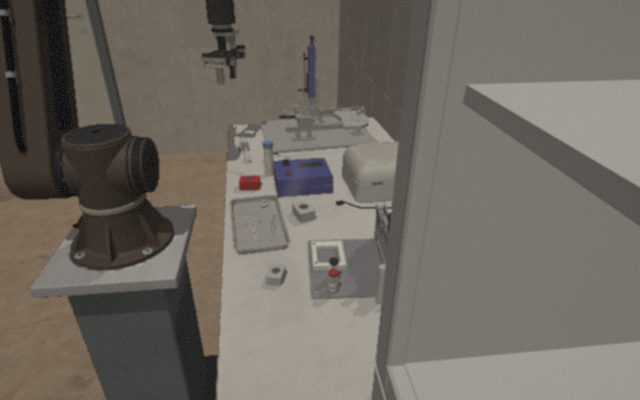

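View pics/top0.png

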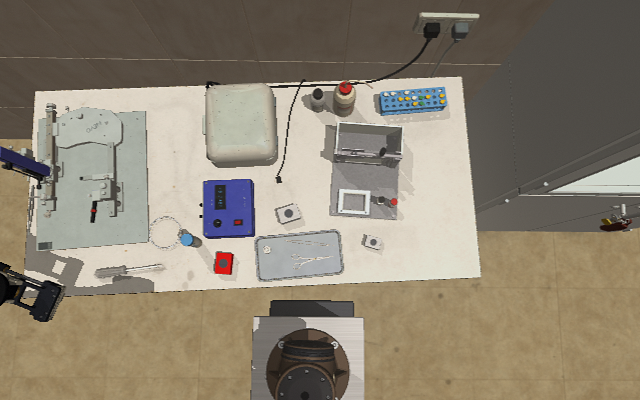

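```bash
cat > h.py <<'E'
import numpy as np, cv2
from scipy.spatial.transform import Rotation as Ro
def load(f): return dict(np.load(f))
def cam(s): return np.array(s["position"]),Ro.from_euler("xyz",s["attitude"],degrees=True).as_matrix()
def ray(s,uv):
    p,R=cam(s); K=s["K"]; d=np.array([(uv[0]-K[0,2])/K[0,0],-(uv[1]-K[1,2])/K[1,1],-1.]); return p,R@d
def onz(s,uv,z):
    p,d=ray(s,uv); return p+d*(z-p[2])/d[2]
def dpt(s,uv):
    p,d=ray(s,uv); return p+d*s["depth"][int(round(uv[1])),int(round(uv[0]))]
def proj(s,P):
    p,R=cam(s); q=R.T@(np.asarray(P)-p); K=s["K"]; return K[0,0]*q[0]/-q[2]+K[0,2], K[1,1]*-q[1]/-q[2]+K[1,2]
def two(s1,a,s2,b):
    p,d=ray(s1,a);q,e=ray(s2,b); d=d/np.linalg.norm(d);e=e/np.linalg.norm(e)
    t=np.linalg.lstsq(np.c_[d,-e],q-p,rcond=None)[0]; A=p+d*t[0];B=q+e*t[1]; return (A+B)/2,np.linalg.norm(A-B)
def crop(s,x0,y0,x1,y1,k,f):
    c=s["color"][y0:y1,x0:x1,::-1]; cv2.imwrite(f,cv2.resize(c,None,fx=k,fy=k,interpolation=cv2.INTER_CUBIC))
E
python3 - <<'E'
from h import *
t=load("top0.npz"); s=load("side0.npz")
crop(t,265,110,415,260,4,"pics/t0c.png")
crop(s,225,180,405,310,4,"pics/s0c.png")
for uv in [(289,213),(372,242),(223,263),(365,200),(345,260),(450,200)]: print(uv,dpt(t,uv).round(4))
for uv in [(304,211),(276,273),(320,285),(240,340)]: print(uv,dpt(s,uv).round(4))
E
```

```text
(289, 213) [0.4468 0.059  0.0243]
(372, 242) [ 0.3641 -0.184   0.0221]
(223, 263) [0.2995 0.2441 0.0298]
(365, 200) [ 0.4892 -0.1649  0.0166]
(345, 260) [ 0.3126 -0.1069 -0.004 ]
(450, 200) [ 0.4954 -0.424  -0.0022]
(304, 211) [0.4469 0.0384 0.0305]
(276, 273) [ 0.3669 -0.1956  0.0236]
(320, 285) [ 0.4567 -0.2255  0.0085]
(240, 340) [ 0.2967 -0.3477  0.0005]
```

View pics/t0c.png

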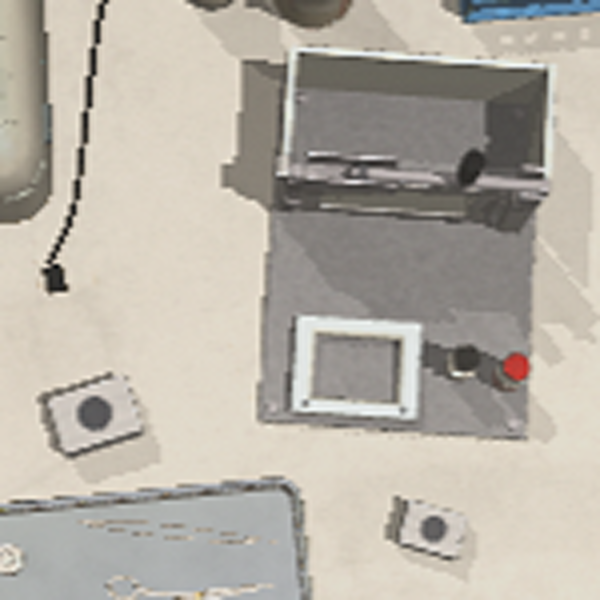

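View pics/s0c.png

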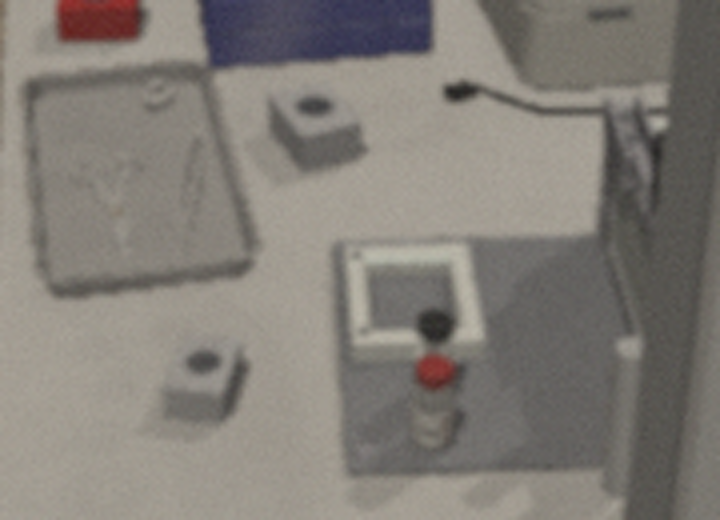

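```bash
python3 - <<'E'
from h import *
t=load("top0.npz"); s=load("side0.npz")
def rect(s,mask,z,name):
    c,_=cv2.findContours(mask.astype(np.uint8),cv2.RETR_EXTERNAL,cv2.CHAIN_APPROX_NONE)
    c=max(c,key=cv2.contourArea)
    return c
up=8
def sub(s,x0,y0,x1,y1):
    c=s["color"][y0:y1,x0:x1]
    return cv2.resize(c,None,fx=up,fy=up,interpolation=cv2.INTER_CUBIC)
def full(pts,x0,y0): return (np.asarray(pts,float)+.5)/up-.5+np.array([x0,y0])
def wrect(s,mask,x0,y0,z):
    c,_=cv2.findContours(mask.astype(np.uint8),cv2.RETR_EXTERNAL,cv2.CHAIN_APPROX_NONE)
    c=max(c,key=cv2.contourArea)[:,0]
    P=np.array([onz(s,p,z)[:2] for p in full(c,x0,y0)])*1000
    r=cv2.minAreaRect(P.astype(np.float32)); return r
# frame
for nm,S,b in (("top",t,(334,185,376,218)),("side",s,(305,236,350,272))):
    g=sub(S,*b).astype(float)
    for th in (175,190,205) if nm=="top" else (165,175,185):
        m=g.min(2)>th
        cv2.imwrite(f"pics/m_{nm}_{th}.png",m.astype(np.uint8)*255)
        r=wrect(S,m,b[0],b[1],0.018); print(nm,"frame",th,np.round(r[0],1),np.round(r[1],1),round(r[2],2))
        # hole
        inv=(~m).astype(np.uint8); n,l,st,ce=cv2.connectedComponentsWithStats(inv)
        for i in range(1,n):
            if st[i,4]>5000 and st[i,0]>5 and st[i,1]>5 and st[i,0]+st[i,2]<m.shape[1]-5 and st[i,1]+st[i,3]<m.shape[0]-5:
                r=wrect(S,l==i,b[0],b[1],0.018);print("  hole",np.round(r[0],1),np.round(r[1],1),round(r[2],2))
# block
print(t["color"][205:222,274:304].astype(int).mean(2).round())
E
```

```text
top frame 175 [ 485.1 -131.6] [93.2 73.3] 86.43
  hole [ 484.1 -131.6] [67.1 52.4] 86.67
top frame 190 [ 484.9 -131.4] [92.1 72.2] 86.47
  hole [ 481.5 -131.1] [78.4 59.5] 86.13
top frame 205 [ 484.8 -131.4] [91.4 71.4] 86.61
side frame 165 [491.9 -93. ] [10.  55.2] 87.09Traceback (most recent call last):
  File "<stdin>", line 23, in <module>
  File "<stdin>", line 14, in wrect
ValueError: max() iterable argument is empty
```

```bash
python3 - <<'E'
from h import *
t=load("top0.npz"); s=load("side0.npz")
up=8
def sub(s,x0,y0,x1,y1): return cv2.resize(s["color"][y0:y1,x0:x1],None,fx=up,fy=up,interpolation=cv2.INTER_CUBIC).astype(float)
def full(pts,x0,y0): return (np.asarray(pts,float)+.5)/up-.5+np.array([x0,y0])
def wrect(s,mask,x0,y0,z):
    c,_=cv2.findContours(mask.astype(np.uint8),cv2.RETR_EXTERNAL,cv2.CHAIN_APPROX_NONE)
    c=max(c,key=cv2.contourArea)[:,0]
    P=np.array([onz(s,p,z)[:2] for p in full(c,x0,y0)])*1000
    return cv2.minAreaRect(P.astype(np.float32))
print(s["color"][238:272:2,304:352:2].astype(int).mean(2).round().astype(int))
b=(270,200,310,230); g=sub(t,*b)
print(t["color"][203:226,273:304].astype(int).mean(2).round().astype(int))
# discs
for nm,S,b in (("top",t,(274,203,304,224)),("side",s,(292,200,318,224))):
    g=sub(S,*b).mean(2)
    for th in (90,100,110):
        m=(g<th).astype(np.uint8); n,l,st,ce=cv2.connectedComponentsWithStats(m)
        for i in range(1,n):
            if st[i,4]>300: print(nm,th,"disc",full(ce[i],b[0],b[1]).round(2),st[i,4]/64,onz(S,full(ce[i],b[0],b[1]),0.030)[:2].round(4))
E
```

```text
[[156 159 155 157 161 160 154 158 157 155 157 154 154 155 153 147 145 149
  153 143 147 150 148 148]
 [155 155 144 132 139 143 139 143 140 139 142 143 145 142 139 139 139 146
  143 121 111 114 117 116]
 [154 152 120 120 156 148 165 168 170 171 170 170 173 171 172 172 172 176
  171 136 105 108 109 109]
 [157 152 117 117 150 142 168 178 176 172 175 177 173 175 173 174 169 175
  173 145 111 110 107 109]
 [154 149 120 112 168 174 149 141 137 130 138 138 132 142 137 136 129 159
  177 155 109 109 112 108]
 [156 147 123 104 157 171 141 112 116 120 113 119 117 116 113 115 113 151
  173 153 110 111 107 113]
 [155 146 126 105 152 172 141 104 111 110 106 110 107 107 112 107  99 138
  173 162 120 107 109 111]
 [153 146 122 104 145 170 146 108 113 112 115 112 114 112 110 109  97 128
  171 173 129 108 111 113]
 [156 151 126  97 143 172 150 103 110 112 111 113 112 114 111 109  95 118
  170 171 138 109 115 111]
 [155 152 124  98 142 174 159 104 112 107 111 111 116 109 102 103  95 110
  155 173 148 109 109 110]
 [157 150 127  97 138 171 156 106 109 106 107 109 109  76  58  58  72 100
  147 173 156 11
[... 3540 characters left out ...]
192 192 193 192 194 193 192 192 190 192 192]]
top 90 disc [288.38 212.72] 28.96875 [0.4467 0.0605]
top 90 disc [293.54 219.71] 6.828125 [0.4263 0.045 ]
top 100 disc [288.25 212.87] 45.046875 [0.4463 0.0608]
top 100 disc [290.56 220.67] 14.765625 [0.4234 0.0536]
top 110 disc [288.23 212.9 ] 48.671875 [0.4462 0.0609]
top 110 disc [290.63 220.64] 18.671875 [0.4235 0.0534]
side 90 disc [303.18 206.14] 20.28125 [0.447  0.0644]
side 90 disc [297.35 214.96] 22.3125 [0.4283 0.0215]
side 100 disc [303.15 206.12] 26.4375 [0.447  0.0645]
side 100 disc [303.32 215.85] 134.171875 [0.4431 0.0156]
side 110 disc [303.16 206.13] 33.40625 [0.447  0.0645]
side 110 disc [303.56 215.69] 177.21875 [0.4438 0.0164]
```

```bash
python3 - <<'E'
from h import *
t=load("top0.npz"); s=load("side0.npz")
g=cv2.GaussianBlur(t["color"].mean(2),(0,0),0.6)
def cross(v,i0,step,th=155):
    i=i0
    while v[i]>th: i+=step
    a,b=v[i-step],v[i]; return (i-step)+step*(a-th)/(a-b)
top=[];bot=[];left=[]
for c in range(281,293):
    r0={True:208,False:208}[True]
    col=g[:,c]
    try:
        # start above disc: line 206 at right, 208 left
        st=209 if c<283 else 207
        top.append((c,cross(col,st,-1)))
    except Exception as e: pass
for c in range(282,297):
    bot.append((c,cross(g[:,c],219 if c<290 else 217,1)))
for r in range(211,221):
    left.append((cross(g[r],282,-1),r))
for n,L in (("top",top),("bot",bot),("left",left)):
    W=np.array([onz(t,p,0.030)[:2] for p in L])*1000
    vx,vy,x0,y0=cv2.fitLine(W.astype(np.float32),cv2.DIST_HUBER,0,.01,.01).ravel()
    d=(W-[x0,y0])@np.array([-vy,vx])
    print(n,"dir",np.degrees(np.arctan2(vy,vx)).round(2),"pt",x0.round(1),y0.round(1),"res",d.std().round(2), "dist from disc",((np.array([446.4,60.8])-[x0,y0])@np.array([-vy,vx])).round(1))
# side frame
up=8
for th in (140,145,150):
    b=(310,239,349,270)
    c=cv2.resize(s["color"][b[1]:b[3],b[0]:b[2]],None,fx=up,fy=up,interpolation=cv2.INTER_CUBIC).mean(2)
    m=(c>th).astype(np.uint8); n,l,st,ce=cv2.connectedComponentsWithStats(m); i=1+st[1:,4].argmax()
    cc,_=cv2.findContours((l==i).astype(np.uint8),cv2.RETR_EXTERNAL,cv2.CHAIN_APPROX_NONE)
    cc=max(cc,key=cv2.contourArea)[:,0]
    P=np.array([onz(s,p,0.018)[:2] for p in (cc+.5)/up-.5+[b[0],b[1]]])*1000
    r=cv2.minAreaRect(P.astype(np.float32)); print("sideframe",th,np.round(r[0],1),np.round(r[1],1),round(r[2],1))
# board corners from top, t0c px
for uv in ((262,422),(526,438),(290,48),(552,66)):
    print(uv,onz(t,((uv[0]+.5)/4-.5+265,(uv[1]+.5)/4-.5+110),0.006 if uv[1]>200 else 0.086).round(4))
E
```

```text
top dir -70.65 pt 466.9 66.1 res 0.6 dist from disc -21.1
bot dir -71.77 pt 423.6 61.1 res 2.0 dist from disc 21.6
left dir 18.88 pt 438.2 89.5 res 0.38 dist from disc -29.8
sideframe 140 [ 485.1 -124.3] [105.6  75.8] 86.5
sideframe 145 [ 484.9 -123.6] [104.3  75.3] 86.6
sideframe 150 [ 486.1 -128.1] [93.8 71.6] 86.8
(262, 422) [ 0.4444 -0.0619  0.006 ]
(526, 438) [ 0.4343 -0.2584  0.006 ]
(290, 48) [ 0.7059 -0.0785  0.086 ]
(552, 66) [ 0.6949 -0.2681  0.086 ]
```

```bash
cat > go.py <<'E'
# work out tool-frame shift/turn to a world target: x y z(TCP) jawdir(deg)
from h import *
from plant import ctrl
import sys
def plan(P,jaw,verbose=1,tilt=None):
    o=ctrl.get_obs(); R=Ro.from_euler("xyz",o["orientation"],degrees=True).as_matrix()
    best=None
    for k in (0,180):
        a=np.radians(jaw+k); y=np.array([np.cos(a),np.sin(a),0]); x=np.array([0,0,-1.]); z=np.cross(x,y)
        T=np.c_[x,y,z]
        if tilt is not None: T=Ro.from_rotvec(tilt,degrees=True).as_matrix()@T
        rv=Ro.from_matrix(R.T@T).as_rotvec(degrees=True)
        if best is None or np.linalg.norm(rv)<np.linalg.norm(best): best=rv
    d=R.T@(np.asarray(P)-o["tool_pos"])
    print("t",o["clock"],"pos",np.round(o["tool_pos"],4),"jaw",np.degrees(np.arctan2(R[1,1],R[0,1])).round(2),"xaxis",R[:,0].round(4),"F",np.round(o["force"],1),"open",round(float(o["opening"]),4))
    print("shift(tool)",d.round(4),"turn(tool)",best.round(2),"J",np.round(o["joint_pos"],1))
if __name__=="__main__":
    a=[float(v) for v in sys.argv[1:]]; plan(a[:3],a[3])
E
python3 go.py 0.4465 0.061 0.3 19
python3 - <<'E'
from h import *
t=load("top0.npz"); s=load("side0.npz")
for n,uv in (("black",(466,360)),("red",(516,366))):
    print(n,onz(t,((uv[0]+.5)/4-.5+265,(uv[1]+.5)/4-.5+110),0.057).round(4))
for n,uv in (("black",(435,324)),("red",(435,371))):
    print(n,onz(s,((uv[0]+.5)/4-.5+225,(uv[1]+.5)/4-.5+180),0.057).round(4))
E
```

```text
t 0.1 pos [0.2275 0.6353 0.4038] jaw -109.7 xaxis [-4.0e-04 -1.4e-03 -1.0e+00] F [-0.1 -0.2 -0.2] open 0.0878
shift(tool) [ 0.1046  0.4667 -0.3998] turn(tool) [ 5.13e+01 -5.00e-02 -8.00e-02] J [ 86.8  20.6   0.6  -0.  -70.1 -16.5]
black [ 0.4835 -0.2073  0.057 ]
red [ 0.4795 -0.2433  0.057 ]
black [ 0.486  -0.2092  0.057 ]
red [ 0.4804 -0.2465  0.057 ]
```

```bash
python3 - <<'E'
from h import *
t=load("top0.npz")
a=t["color"][198:230,268:310,::-1]; b=t["color"][228:256,352:392,::-1]; c=t["color"][248:278,208:240,::-1]
k=6
ims=[cv2.resize(i,(240,200),interpolation=cv2.INTER_CUBIC) for i in (a,b,c)]
cv2.imwrite("pics/cands.png",np.hstack(ims))
E
```

```text
(no output)
```

View pics/cands.png

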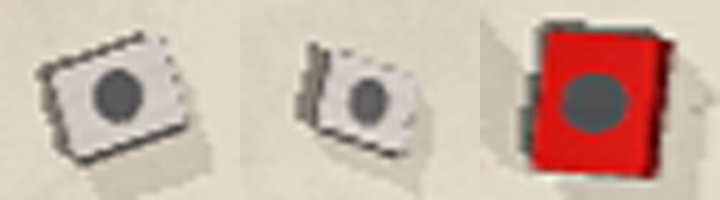

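Candidates: grey (289,213) is 60×43 mm; grey (372,242) is smaller; red (223,263) is excluded. The crop confirms the larger grey one at (289,213).

```bash
python3 -m inch '[0,0.045,-0.04,0,0,0,0.0876, 0,0.045,-0.04,0,0,0,0.0876, 0,0.045,-0.04,0,0,0,0.0876, 0,0.045,-0.04,0,0,0,0.0876, 0,0.045,-0.04,0,0,0,0.0876, 0,0.045,-0.04,0,0,0,0.0876, 0,0.045,-0.04,0,0,0,0.0876, 0,0.045,-0.04,0,0,0,0.0876, 0,0.045,-0.04,0,0,0,0.0876, 0,0.045,-0.04,0,0,0,0.0876]' ; python3 go.py 0.4465 0.061 0.25 19
```

```text
clock: 1.35
tool_pos: [0.4558, 0.0625, 0.4028]
orientation: [107.1, 89.7, -92.2]
force: [1.2, 0.0, -0.7]
opening: 0.0877
t 1.35 pos [0.4558 0.0625 0.4028] jaw -109.27 xaxis [-2.0e-04 -5.8e-03 -1.0e+00] F [ 1.2  0.  -0.7] open 0.0877
shift(tool) [0.1528 0.0037 0.0085] turn(tool) [51.73 -0.23 -0.25] J [ 32.6  -0.1 -25.5   0.3 -64.8  38. ]
```

```bash
python3 -m inch '[0.03,0.004,0.008,10.3,0,0,0.0876, 0.03,0,0,10.3,0,0,0.0876, 0.03,0,0,10.3,0,0,0.0876, 0.03,0,0,10.3,0,0,0.0876, 0.03,0,0,10.3,0,0,0.0876]' ; python3 go.py 0.4465 0.061 0.2 19
```

```text
clock: 1.98
tool_pos: [0.448, 0.0545, 0.2504]
orientation: [-150.2, 89.7, -43.0]
force: [0.3, 0.2, -0.2]
opening: 0.0876
t 1.975 pos [0.448  0.0545 0.2504] jaw -162.75 xaxis [ 0.0038 -0.0035 -1.    ] F [ 0.3  0.2 -0.2] open 0.0876
shift(tool) [ 0.0503 -0.0004  0.0069] turn(tool) [-1.75 -0.26  0.14] J [ 32.2   9.1 -38.7   0.4 -42.1 -15.3]
```

```bash
python3 -m inch '[0.02,0,0.007,-1.7,-0.25,0.1,0.0876, 0.02,0,0,0,0,0,0.0876, 0.016,0,0,0,0,0,0.0876, 0,0,0,0,0,0,0.0876]' ; python3 go.py 0.4465 0.062 0.194 19
```

```text
clock: 2.48
tool_pos: [0.4447, 0.0604, 0.1901]
orientation: [103.8, 89.7, -147.4]
force: [0.7, -0.5, 0.5]
opening: 0.0877
t 2.475 pos [0.4447 0.0604 0.1901] jaw -161.22 xaxis [-0.0043 -0.0027 -1.    ] F [ 0.7 -0.5  0.5] open 0.0877
shift(tool) [-0.0039 -0.0022  0.0009] turn(tool) [-0.22 -0.07 -0.28] J [ 33.   15.  -42.2  -0.  -33.1 -14.3]
```

```bash
python3 -m inch '[-0.004,-0.003,0.001,-0.2,-0.1,-0.3,0.0876, 0,0,0,0,0,0,0.0876]' ; python3 go.py 0.4465 0.062 0.194 19
```

```text
clock: 2.72
tool_pos: [0.4477, 0.0627, 0.1953]
orientation: [-65.3, 89.9, 43.8]
force: [0.2, 0.4, 0.2]
opening: 0.0878
t 2.725 pos [0.4477 0.0627 0.1953] jaw -160.99 xaxis [ 0.0013  0.0012 -1.    ] F [0.2 0.4 0.2] open 0.0878
shift(tool) [ 0.0013  0.0014 -0.0002] turn(tool) [0.01 0.04 0.09] J [ 33.1  14.6 -41.7  -0.  -33.6 -14. ]
```

```bash
python3 -m inch '[0.0015,0.001,0,0,0,0,0.0876, 0,0,0,0,0,0,0.04, 0,0,0,0,0,0,0.03, 0,0,0,0,0,0,0.03, 0,0,0,0,0,0,0.03, 0,0,0,0,0,0,0.03, 0,0,0,0,0,0,0.03]' ; python3 go.py 0.4465 0.062 0.194 19
```

```text
clock: 3.6
tool_pos: [0.4467, 0.0623, 0.1949]
orientation: [-70.0, 89.8, 39.0]
force: [0.4, 0.2, 1.5]
opening: 0.0437
t 3.6 pos [0.4467 0.0623 0.1949] jaw -161.0 xaxis [ 0.0028  0.0023 -1.    ] F [0.4 0.2 1.5] open 0.0437
shift(tool) [ 0.0009  0.0002 -0.0002] turn(tool) [-0.    0.07  0.19] J [ 33.1  14.6 -41.9  -0.  -33.4 -14.1]
```

```bash
python3 -m inch '[-0.02,0,0,0,0,0,0.03, -0.03,0,0,7.5,0,0,0.03, -0.025,0,0,7.5,0,0,0.03, 0,0,0,7.5,0,0,0.03,0,0,0,0,0,0,0.03]' ; python3 go.py 0.485 -0.1315 0.265 -3.5
```

```text
clock: 4.22
tool_pos: [0.4456, 0.0617, 0.2709]
orientation: [24.9, 89.9, 110.8]
force: [0.6, 0.5, -0.8]
opening: 0.0439
t 4.225 pos [0.4456 0.0617 0.2709] jaw 175.86 xaxis [-4.e-04  1.e-03 -1.e+00] F [ 0.6  0.5 -0.8] open 0.0439
shift(tool) [ 0.0057 -0.0533 -0.1899] turn(tool) [-0.64  0.06 -0.03] J [ 33.1   7.3 -37.2  -0.1 -45.6 -37.2]
```

```bash
python3 -m inch '[0,-0.013,-0.047,-0.6,0,0,0.03, 0,-0.013,-0.047,0,0,0,0.03, 0,-0.013,-0.047,0,0,0,0.03, 0.003,-0.013,-0.046,0,0,0,0.03,0,0,0,0,0,0,0.03,0,0,0,0,0,0,0.03]' ; python3 go.py 0.485 -0.1315 0.265 -3.5
python3 - <<'E'
from h import *
from plant import ctrl
for n,b in (("side",(280,180,400,290)),("top",(320,120,420,230))):
    s=ctrl.snapshot(n); np.savez(f"{n}1.npz",**s); crop(s,*b,5,f"pics/{n}1c.png")
E
```

```text
clock: 4.97
tool_pos: [0.4877, -0.1327, 0.2649]
orientation: [80.6, 89.8, 168.4]
force: [-0.3, -0.0, -1.6]
opening: 0.0434
t 4.975 pos [ 0.4877 -0.1327  0.2649] jaw 177.77 xaxis [-4.2e-03  9.0e-04 -1.0e+00] F [-0.3 -0.  -1.6] open 0.0434
shift(tool) [-0.0001  0.0028  0.0011] turn(tool) [ 1.27  0.04 -0.24] J [  7.   12.8 -30.9  -0.1 -46.5  -9.2]
```

View pics/side1c.png

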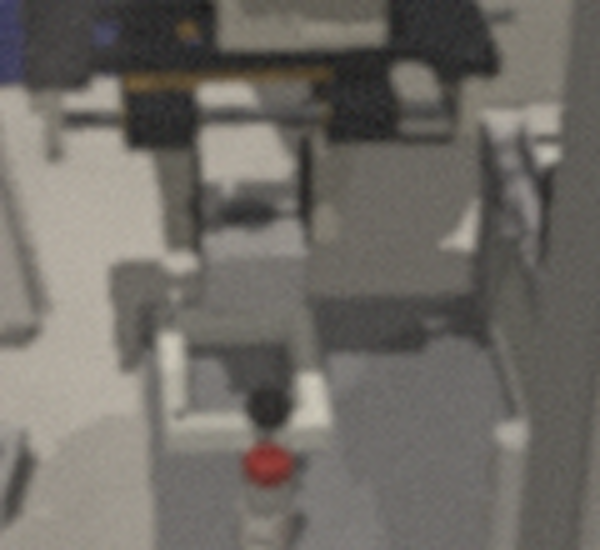

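View pics/top1c.png

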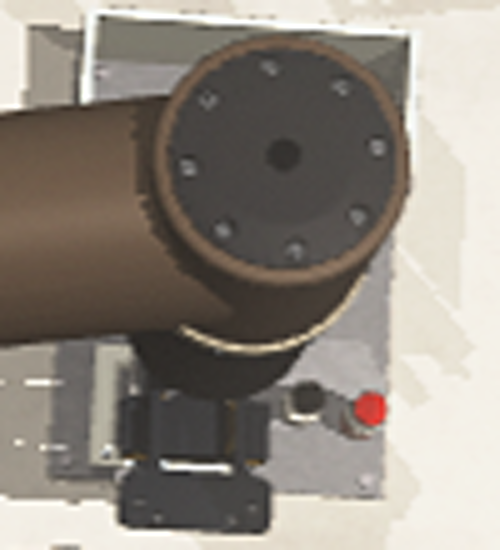

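```bash
python3 -m inch '[0.014,0.0015,-0.0015,0.6,0,-0.2,0.03, 0.014,0,0,0.4,0,0,0.03, 0.01,0,0,0,0,0,0.03,0,0,0,0,0,0,0.03,0,0,0,0,0,0,0.03]' ; python3 go.py 0.4852 -0.130 0.225 -3.4
```

```text
clock: 5.7
tool_pos: [0.4867, -0.1301, 0.2264]
orientation: [-49.5, 89.9, 37.7]
force: [0.2, 0.0, -1.4]
opening: 0.0437
t 5.7 pos [ 0.4867 -0.1301  0.2264] jaw 177.25 xaxis [ 9.e-04  7.e-04 -1.e+00] F [ 0.2  0.  -1.4] open 0.0437
shift(tool) [0.0014 0.0015 0.    ] turn(tool) [0.65 0.04 0.05] J [  7.4  15.8 -33.5  -0.1 -40.7 -10.1]
```

```bash
python3 -m inch '[0,0.0015,0,0.7,0,0,0.03, 0,0,0,0,0,0,0.03]' ; python3 go.py 0.4852 -0.130 0.221 -3.4
python3 - <<'E'
from h import *
from plant import ctrl
s=ctrl.snapshot("side"); np.savez("side2.npz",**s); crop(s,295,200,365,280,7,"pics/side2c.png")
E
```

```text
clock: 5.95
tool_pos: [0.4854, -0.13, 0.227]
orientation: [-65.4, 89.9, 21.1]
force: [0.5, 0.5, -1.4]
opening: 0.0439
t 5.95 pos [ 0.4854 -0.13    0.227 ] jaw 176.5 xaxis [ 2.e-03  8.e-04 -1.e+00] F [ 0.5  0.5 -1.4] open 0.0439
shift(tool) [ 0.006   0.0002 -0.0001] turn(tool) [-0.1   0.05  0.11] J [  7.4  15.6 -33.7  -0.  -40.6 -10.9]
```

View pics/side2c.png

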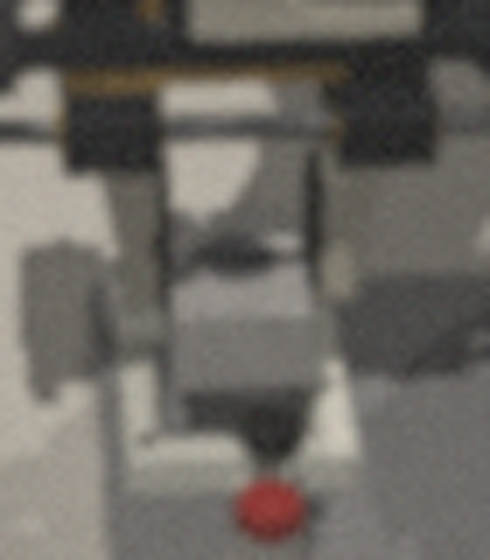

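```bash
python3 -m inch '[0.007,0,0,0,0,0.1,0.03, 0.005,0,0,0,0,0,0.03,0,0,0,0,0,0,0.03]' ; python3 go.py 0.4852 -0.130 0.201 -3.4;  python3 -m inch '[0.005,0,0,0,0,0,0.03,0,0,0,0,0,0,0.03]' ; python3 go.py 0.4852 -0.130 0.201 -3.4
```

```text
clock: 6.38
tool_pos: [0.4854, -0.1301, 0.2143]
orientation: [-31.2, 89.9, 55.3]
force: [0.3, -0.3, -2.1]
opening: 0.044
t 6.375 pos [ 0.4854 -0.1301  0.2143] jaw 176.51 xaxis [ 6.e-04  9.e-04 -1.e+00] F [ 0.3 -0.3 -2.1] open 0.044
shift(tool) [0.0133 0.0003 0.0001] turn(tool) [-0.09  0.06  0.03] J [  7.4  16.7 -34.3  -0.1 -38.9 -10.8]
clock: 6.62
tool_pos: [0.4855, -0.1301, 0.2088]
orientation: [-15.0, 89.9, 71.5]
force: [-0.3, -0.3, -1.9]
opening: 0.0435
t 6.625 pos [ 0.4855 -0.1301  0.2088] jaw 176.51 xaxis [ 3.e-04  9.e-04 -1.e+00] F [-0.3 -0.3 -1.9] open 0.0435
shift(tool) [0.0078 0.0003 0.0001] turn(tool) [-0.09  0.05  0.01] J [  7.4  17.2 -34.6  -0.1 -38.1 -10.8]
```

```bash
python3 -m inch '[0.005,0,0,0,0,0,0.03,0,0,0,0,0,0,0.03]' ;  python3 -m inch '[0.0025,0,0,0,0,0,0.03,0,0,0,0,0,0,0.03]' ; python3 go.py 0.4852 -0.130 0.201 -3.4
```

```text
clock: 6.88
tool_pos: [0.4855, -0.1301, 0.2034]
orientation: [-19.2, 89.9, 67.4]
force: [1.0, -0.6, -1.9]
opening: 0.0437
clock: 7.12
tool_pos: [0.4857, -0.1301, 0.201]
orientation: [-42.9, 89.9, 43.6]
force: [0.4, -1.2, -1.5]
opening: 0.0437
t 7.125 pos [ 0.4857 -0.1301  0.201 ] jaw 176.52 xaxis [ 9.e-04  9.e-04 -1.e+00] F [ 0.4 -1.2 -1.5] open 0.0437
shift(tool) [-0.      0.0005  0.    ] turn(tool) [-0.08  0.05  0.05] J [  7.4  18.  -35.   -0.1 -37.  -10.8]
```

```bash
python3 -m inch '[0.0012,0,0,0,0,0,0.03,0,0,0,0,0,0,0.03]' ; python3 -m inch '[0.0012,0,0,0,0,0,0.03,0,0,0,0,0,0,0.03]' ; python3 go.py 0.4852 -0.130 0.201 -3.4
```

```text
clock: 7.38
tool_pos: [0.4858, -0.13, 0.2011]
orientation: [-65.4, 89.9, 21.1]
force: [-0.0, 0.2, -2.6]
opening: 0.0436
clock: 7.62
tool_pos: [0.4859, -0.13, 0.201]
orientation: [-74.1, 89.9, 12.5]
force: [-0.2, 0.0, -0.9]
opening: 0.0439
t 7.625 pos [ 0.4859 -0.13    0.201 ] jaw 176.58 xaxis [ 2.3e-03  5.0e-04 -1.0e+00] F [-0.2  0.  -0.9] open 0.0439
shift(tool) [-0.      0.0007 -0.0001] turn(tool) [-0.02  0.04  0.13] J [  7.4  18.  -35.   -0.  -36.9 -10.8]
```

```bash
python3 -m inch '[0.003,0,0,0,0,0,0.03,0,0,0,0,0,0,0.03]' ; python3 go.py 0.4852 -0.130 0.201 -3.4
```

```text
clock: 7.88
tool_pos: [0.4861, -0.13, 0.2005]
orientation: [-91.3, 89.8, -4.6]
force: [0.2, -0.9, -1.3]
opening: 0.0438
t 7.875 pos [ 0.4861 -0.13    0.2005] jaw 176.66 xaxis [ 3.2e-03 -3.0e-04 -1.0e+00] F [ 0.2 -0.9 -1.3] open 0.0438
shift(tool) [-0.0005  0.0009 -0.    ] turn(tool) [ 0.06 -0.    0.18] J [  7.4  18.  -35.1   0.1 -36.7 -10.8]
```

```bash
python3 -m inch '[0,0,0,0,0,0,0.07,0,0,0,0,0,0,0.07,0,0,0,0,0,0,0.07,0,0,0,0,0,0,0.07]' ; python3 -m inch '[-0.03,0,0,0,0,0,0.07,-0.05,0,0,0,0,0,0.07,-0.06,0,0,0,0,0,0.07]'; python3 go.py 0.4 0.1 0.34 -3.4
```

```text
clock: 8.38
tool_pos: [0.4863, -0.13, 0.1999]
orientation: [-92.3, 89.8, -5.6]
force: [-0.7, -0.1, -0.2]
opening: 0.0694
clock: 8.75
tool_pos: [0.4847, -0.1301, 0.3383]
orientation: [101.0, 89.5, -172.4]
force: [2.0, -0.7, -0.0]
opening: 0.0695
t 8.75 pos [ 0.4847 -0.1301  0.3383] jaw 176.62 xaxis [-0.0089 -0.0012 -1.    ] F [ 2.  -0.7 -0. ] open 0.0695
shift(tool) [-0.0013  0.0981  0.2247] turn(tool) [ 0.02 -0.1  -0.51] J [  7.4   7.6 -26.    0.  -56.9 -10.8]
```

```bash
python3 -m inch '[-0.01,0,0.06,0,0,0,0.07,-0.01,0,0.06,0,0,0,0.07,-0.01,0,0.06,0,0,0,0.07,0,0,0.05,0,0,0,0.07,0,0,0,0,0,0,0.07]'
python3 - <<'E'
from h import *
from plant import ctrl
for n,b in (("side",(295,200,395,300)),("top",(320,115,410,225))):
    s=ctrl.snapshot(n); np.savez(f"{n}3.npz",**s); crop(s,*b,5,f"pics/{n}3c.png")
E
```

```text
clock: 9.38
tool_pos: [0.5001, 0.1053, 0.3752]
orientation: [-50.3, 89.8, 36.1]
force: [-0.3, -0.5, -0.2]
opening: 0.0701
```

View pics/side3c.png

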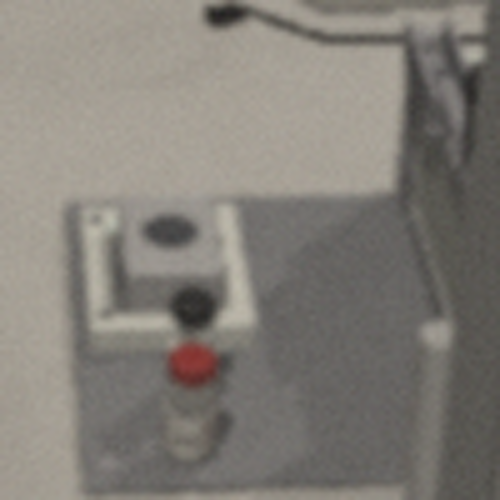

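View pics/top3c.png

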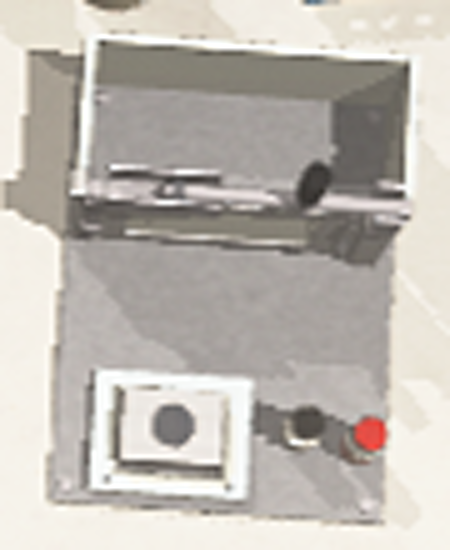

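```bash
python3 - <<'E'
from h import *
t=load("top3.npz"); s=load("side3.npz")
d=t["depth"]
def med(S,uv,r=2):
    z=S["depth"][uv[1]-r:uv[1]+r+1,uv[0]-r:uv[0]+r+1]; q=dpt(S,uv); p,dd=ray(S,uv); return (p+dd*np.median(z[z>0]))[2].round(4)
print("disc",med(t,(354,200)),"frame L",med(t,(340,202),1),"frame B",med(t,(355,212),1),"board",med(t,(365,185)))
print("side disc",med(s,(329,246)),"frame",med(s,(314,258),1),"board",med(s,(355,280)))
g=t["color"].mean(2); y0,y1,x0,x1=143,162,374,392
print(g[y0:y1,x0:x1].round().astype(int))
for th in (50,65,80):
    m=(cv2.resize(g[y0:y1,x0:x1],None,fx=8,fy=8,interpolation=cv2.INTER_CUBIC)<th).astype(np.uint8)
    n,l,st,ce=cv2.connectedComponentsWithStats(m); i=1+st[1:,4].argmax()
    ys,xs=np.nonzero(l==i); P=np.c_[xs,ys]; P=(P+.5)/8-.5+[x0,y0]
    c,_=cv2.findContours((l==i).astype(np.uint8),0,1); r=cv2.minAreaRect(((c[0][:,0]+.5)/8-.5+[x0,y0]).astype(np.float32))
    print(th,st[i],P.mean(0).round(2),r, "bbox",P.min(0),P.max(0))
def pb(P,o=np.array([575,-167.]),a=-3.4):
    a=np.radians(a);ex=np.array([np.cos(a),np.sin(a)]);ey=np.array([-ex[1],ex[0]]);q=np.array(P[:2])*1000-o;return (q@ex).round(1),(q@ey).round(1)
E
```

```text
disc 0.0371 frame L 0.0193 frame B 0.017 board 0.0068
side disc 0.0372 frame 0.0174 board 0.0078
[[159 160 163 166 163 160 162 163 161 159 157 162 121  93  96  99  99  99]
 [159 158 159 161 162 164 163 159 158 162 166 165 167 122  95  97  97  97]
 [160 159 158 161 163 163 165 165 162 160 164 165 166 123  95  98  99  97]
 [162 162 158 158 162 163 163 164 165 159 162 165 120  95  99  99  98  97]
 [163 160 160 160 160 163 163 165 124  98 123 159 124  96 100  99  98  97]
 [164 161 164 163 161 162 167 112  63  57  58  90 101  99  97  97  97  99]
 [164 162 162 161 158 162 123  71  61  62  62  61  88  98  99  98 100 102]
 [164 166 164 163 162 166 102  57  64  65  64  63  80  94  98  98  99 100]
 [181 186 184 182 186 137  70  59  66  66  65  64  91  97  98  98  99  99]
 [177 177 181 183 188 121  57  58  64  65  62  95 116 116 116 118 116 117]
 [127 134 137 138 140  87  54  58  57  55  55 143 134 111 113 111 110 113]
 [236 178 135 138 141  89  54  56  55  52 143 200 207 202 198 191 171 157]
 [186 195 148 119 125  97  63  55  55  99 204 227 226 226 224 220 221 219]
 [106 111 121 109 100  99  7
[... 279 characters left out ...]
27 128 126 128 128 132 114 123 111 104 109 109  97  92  96 115 107]
 [128 126 127 128 129 127 128 114 103 105 107 108  98  93  94 103 101 100]]
50 [61 86 16 14 93] [382.24 154.21] ((382.22650146484375, 154.242919921875), (0.9249250292778015, 2.3039040565490723), 47.72631072998047) bbox [381.1875 153.3125] [383.0625 154.9375]
65 [  47   41   48   63 1695] [382.22 151.59] ((382.2250061035156, 151.7375030517578), (4.472135543823242, 8.441156387329102), 26.56505012512207) bbox [379.4375 147.6875] [385.3125 155.4375]
80 [  44   38   56   71 2444] [382.33 151.5 ] ((381.9999694824219, 151.8125), (5.096307754516602, 9.360565185546875), 33.690067291259766) bbox [379.0625 147.3125] [385.9375 156.0625]
```

```bash
cat > b.py <<'E'
from h import *
O=np.array([575,-167.]);A=-3.4
a=np.radians(A);ex=np.array([np.cos(a),np.sin(a)]);ey=np.array([-ex[1],ex[0]])
def pb(P): q=np.array(P[:2])*1000-O;return (q@ex).round(1),(q@ey).round(1)
def wb(x,y,z=0): q=O+x*ex+y*ey; return np.array([q[0]/1000,q[1]/1000,z])
E
python3 - <<'E'
from b import *
t=load("top3.npz")
for uv in ((383,150.4),(382.7,150.7)): P=onz(t,uv,.156); print(P.round(4),pb(P))
print("exp",wb(30,-37),proj(t,wb(30,-37,.156)),proj(t,wb(30,-37,.110)), pb(onz(t,(381.0,154.3),.115)))
# block disc
g=t["color"].mean(2)
y0,y1,x0,x1=190,210,344,364
m=(cv2.resize(g[y0:y1,x0:x1],None,fx=8,fy=8,interpolation=cv2.INTER_CUBIC)<110).astype(np.uint8)
n,l,st,ce=cv2.connectedComponentsWithStats(m);
for i in range(1,n):
  if st[i,4]>1000: c=(ce[i]+.5)/8-.5+[x0,y0]; print("disc",c,onz(t,c,.036),pb(onz(t,c,.036)),st[i])
E
```

```text
[ 0.6007 -0.2001  0.156 ] (np.float64(27.6), np.float64(-31.5))
[ 0.5998 -0.1993  0.156 ] (np.float64(26.7), np.float64(-30.8))
exp [ 0.60275286 -0.20571406  0.        ] (np.float64(385.05545919713063), np.float64(149.68365819392616)) (np.float64(382.6626120850737), np.float64(154.40166126717094)) (np.float64(28.5), np.float64(-31.7))
disc [353.50389887 207.76122401] [ 0.46234347 -0.12922762  0.036     ] (np.float64(-114.7), np.float64(31.0)) [   0  138  160   22 1058]
```

```bash
python3 - <<'E'
from b import *
t=load("top3.npz")
crop(t,334,138,406,172,10,"pics/gate.png")
E
```

```text
(no output)
```

View pics/gate.png

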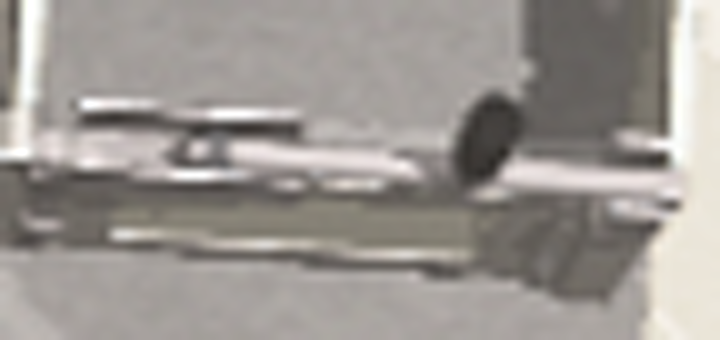

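```bash
python3 - <<'E'
from b import *
t=load("top3.npz")
f=lambda u,v:((u+.5)/10-.5+334,(v+.5)/10-.5+138)
for n,u,v,z in (("bolt",300,156,.108),("bolt",560,175,.108),("bolt",640,183,.108),("cheekA l",615,135,.116),("cheekA r",670,148,.116),("cheekB l",612,205,.116),("cheekB r",665,215,.116),("pin",215,150,.108),("plateL l",80,105,.112),("plateL r",300,122,.112),("knobtop",494,122,.156),("knobbase",470,172,.115)):
    P=onz(t,f(u,v),z); print(n,P.round(4),pb(P))
E
```

```text
bolt [ 0.6063 -0.1522  0.108 ] (np.float64(30.4), np.float64(16.6))
bolt [ 0.6017 -0.2254  0.108 ] (np.float64(30.1), np.float64(-56.7))
bolt [ 0.5996 -0.2479  0.108 ] (np.float64(29.4), np.float64(-79.3))
cheekA l [ 0.6111 -0.2397  0.116 ] (np.float64(40.4), np.float64(-70.4))
cheekA r [ 0.6076 -0.255   0.116 ] (np.float64(37.7), np.float64(-86.0))
cheekB l [ 0.5909 -0.2385  0.116 ] (np.float64(20.1), np.float64(-70.4))
cheekB r [ 0.5882 -0.2533  0.116 ] (np.float64(18.3), np.float64(-85.3))
pin [ 0.6077 -0.1283  0.108 ] (np.float64(30.4), np.float64(40.5))
plateL l [ 0.6191 -0.0902  0.112 ] (np.float64(39.5), np.float64(79.3))
plateL r [ 0.615  -0.1519  0.112 ] (np.float64(39.0), np.float64(17.5))
knobtop [ 0.6025 -0.2     0.156 ] (np.float64(29.4), np.float64(-31.3))
knobbase [ 0.6002 -0.1991  0.115 ] (np.float64(27.1), np.float64(-30.5))
```

```bash
python3 -c "
from b import *
print(wb(30,-31.3))"; python3 go.py 0.6032 -0.200 0.375 -3.4
```

```text
[ 0.60309091 -0.2000241   0.        ]
t 9.475 pos [0.4998 0.1029 0.375 ] jaw 176.28 xaxis [ 0.002   0.0014 -1.    ] F [-0.8 -0.7 -0. ] open 0.0698
shift(tool) [-2.000e-04 -1.228e-01 -2.955e-01] turn(tool) [-0.32  0.09  0.11] J [ 33.7   6.2 -22.4  -0.  -61.3 -37.4]
```

```bash
python3 -m inch '[0,-0.0204,-0.049,0,0,0,0.07,0,-0.0204,-0.049,0,0,0,0.07,0,-0.0204,-0.049,0,0,0,0.07,0,-0.0204,-0.049,0,0,0,0.07,0,-0.0204,-0.049,0,0,0,0.07,0,-0.0204,-0.045,0,0,0,0.07,0,0,0,0,0,0,0.07]'; python3 go.py 0.6032 -0.200 0.345 -3.4
```

```text
clock: 10.35
tool_pos: [0.6019, -0.2127, 0.3731]
orientation: [49.2, 89.9, 135.1]
force: [-1.0, -0.4, -0.4]
opening: 0.0703
t 10.35 pos [ 0.6019 -0.2127  0.3731] jaw 175.89 xaxis [-0.0012  0.0012 -1.    ] F [-1.  -0.4 -0.4] open 0.0703
shift(tool) [ 0.0281 -0.0004  0.0128] turn(tool) [-0.71  0.06 -0.07] J [ -2.   18.4  -6.7  -0.1 -65.   -2.1]
```

```bash
python3 -m inch '[0,0,0.012,-0.7,0,0,0.07,0,0,0,0,0,0,0.07,0.02,0,0,0,0,0,0.07,0,0,0,0,0,0,0.07]'; python3 go.py 0.6032 -0.200 0.302 -3.4
```

```text
clock: 10.85
tool_pos: [0.6008, -0.1993, 0.3532]
orientation: [45.5, 89.9, 132.2]
force: [-0.1, -0.3, 0.5]
opening: 0.0701
t 10.85 pos [ 0.6008 -0.1993  0.3532] jaw 176.65 xaxis [-0.0015  0.0017 -1.    ] F [-0.1 -0.3  0.5] open 0.0701
shift(tool) [ 0.0512 -0.0025 -0.0006] turn(tool) [ 0.05  0.09 -0.09] J [ -0.7  18.7  -8.9  -0.1 -62.4  -2.6]
```

```bash
python3 -m inch '[0.02,-0.002,0,0,0.1,-0.1,0.07,0.018,0,0,0,0,0,0.07,0.008,0,0,0,0,0,0.07,0,0,0,0,0,0,0.07,0,0,0,0,0,0,0.07]'; python3 go.py 0.6032 -0.200 0.302 -3.4
python3 - <<'E'
from h import *
from plant import ctrl
s=ctrl.snapshot("top"); np.savez("top4.npz",**s); crop(s,320,110,420,210,5,"pics/top4c.png")
s=ctrl.snapshot("side"); crop(s,290,170,410,290,5,"pics/side4c.png")
E
```

```text
clock: 11.48
tool_pos: [0.6039, -0.1975, 0.3099]
orientation: [-104.6, 89.7, -17.7]
force: [-0.6, -0.7, 0.0]
opening: 0.07
t 11.475 pos [ 0.6039 -0.1975  0.3099] jaw 176.9 xaxis [ 0.005  -0.0016 -1.    ] F [-0.6 -0.7  0. ] open 0.07
shift(tool) [ 0.0079  0.0006 -0.0025] turn(tool) [ 0.3  -0.08  0.29] J [ -0.5  20.9 -11.9   0.1 -56.9  -2.6]
```

View pics/side4c.png

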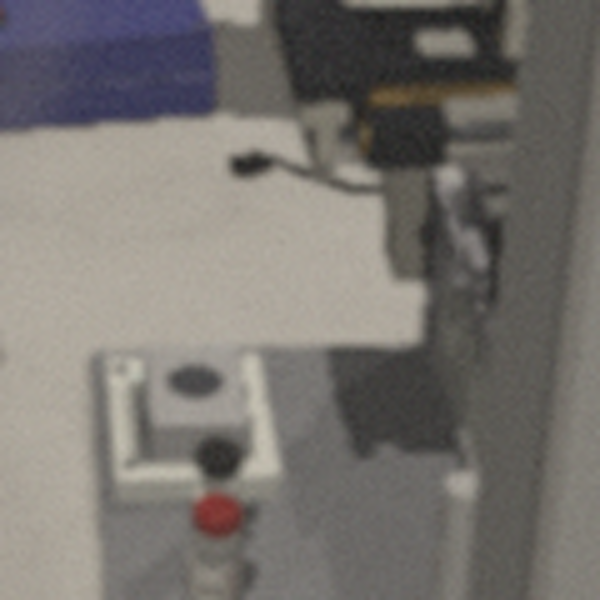

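View pics/top4c.png

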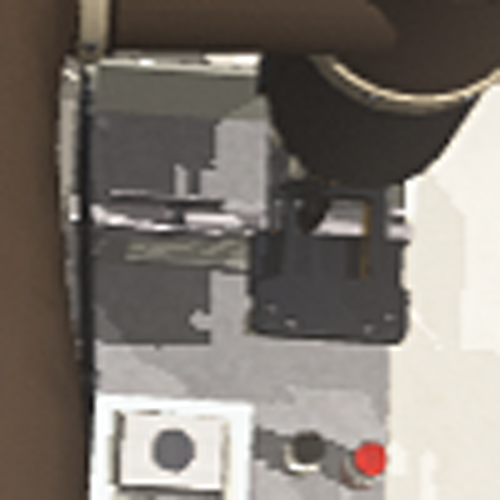

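```bash
python3 -m inch '[0.004,0.0006,-0.0025,0.3,-0.1,0.3,0.07,0.003,0,0,0,0,0,0.07,0,0,0,0,0,0,0.07]'; python3 go.py 0.6032 -0.200 0.302 -3.4
```

```text
clock: 11.95
tool_pos: [0.6031, -0.2004, 0.303]
orientation: [-41.7, 89.9, 44.9]
force: [0.4, -0.3, 0.2]
opening: 0.0697
t 11.95 pos [ 0.6031 -0.2004  0.303 ] jaw 176.55 xaxis [ 6.e-04  6.e-04 -1.e+00] F [ 0.4 -0.3  0.2] open 0.0697
shift(tool) [ 0.001  -0.0001  0.0004] turn(tool) [-0.05  0.04  0.03] J [ -0.8  21.4 -12.1  -0.  -56.5  -2.6]
```

```bash
python3 -m inch '[0,0,0,0,0,0,0.022,0,0,0,0,0,0,0.022,0,0,0,0,0,0,0.022,0,0,0,0,0,0,0.022,0,0,0,0,0,0,0.022]'; python3 -m inch '[0,0,0,0,0,0,0.012,0,0,0,0,0,0,0.012,0,0,0,0,0,0,0.012,0,0,0,0,0,0,0.012]';python3 go.py 0.6032 -0.200 0.302 -3.4
```

```text
clock: 12.58
tool_pos: [0.6032, -0.2004, 0.3032]
orientation: [-52.0, 89.9, 34.6]
force: [0.5, 0.4, -0.3]
opening: 0.0258
clock: 13.08
tool_pos: [0.603, -0.2004, 0.3032]
orientation: [-28.9, 90.0, 57.7]
force: [-0.4, -0.6, 0.1]
opening: 0.015
t 13.075 pos [ 0.603  -0.2004  0.3032] jaw 176.55 xaxis [ 4.e-04  6.e-04 -1.e+00] F [-0.4 -0.6  0.1] open 0.015
shift(tool) [ 0.0012 -0.0002  0.0004] turn(tool) [-0.05  0.03  0.02] J [ -0.8  21.4 -12.1  -0.  -56.5  -2.6]
```

```bash
python3 -m inch '[0,0,0,0,0,0,0.005,0,0,0,0,0,0,0.005]';python3 go.py 0.6032 -0.200 0.302 -3.4
```

```text
clock: 13.32
tool_pos: [0.603, -0.2004, 0.3032]
orientation: [-31.2, 90.0, 55.3]
force: [0.4, 0.4, -0.4]
opening: 0.0154
t 13.325 pos [ 0.603  -0.2004  0.3032] jaw 176.55 xaxis [ 4.e-04  6.e-04 -1.e+00] F [ 0.4  0.4 -0.4] open 0.0154
shift(tool) [ 0.0012 -0.0002  0.0004] turn(tool) [-0.05  0.03  0.02] J [ -0.8  21.4 -12.1  -0.  -56.5  -2.6]
```

```bash
python3 -m inch '[-0.004,0,0.001,0,0,0,0.005,-0.004,0,0.001,0,0,0,0.005,-0.003,0,0.001,0,0,0,0.005,0,0,0,0,0,0,0.005]';python3 go.py 0.6032 -0.200 0.302 -3.4
```

```text
clock: 13.82
tool_pos: [0.603, -0.1967, 0.3128]
orientation: [48.9, 89.9, 135.4]
force: [0.4, -0.7, -5.1]
opening: 0.0156
t 13.825 pos [ 0.603  -0.1967  0.3128] jaw 176.53 xaxis [-0.0018  0.0017 -1.    ] F [ 0.4 -0.7 -5.1] open 0.0156
shift(tool) [ 0.0108 -0.0004 -0.0033] turn(tool) [-0.07  0.09 -0.11] J [ -0.5  20.8 -11.6  -0.1 -57.7  -2.9]
```

```bash
python3 -m inch '[0,0,0.006,0,0,0,0.005,0,0,0.006,0,0,0,0.005,0,0,0,0,0,0,0.005]';python3 go.py 0.6032 -0.200 0.3128 -3.4
```

```text
clock: 14.2
tool_pos: [0.6038, -0.1841, 0.3129]
orientation: [53.2, 89.9, 139.8]
force: [1.5, -0.0, -6.2]
opening: 0.0157
t 14.2 pos [ 0.6038 -0.1841  0.3129] jaw 176.53 xaxis [-0.0016  0.0014 -1.    ] F [ 1.5 -0.  -6.2] open 0.0157
shift(tool) [ 0.0001 -0.0004 -0.016 ] turn(tool) [-0.07  0.07 -0.1 ] J [  0.7  20.5 -12.   -0.1 -57.6  -4.1]
```

```bash
python3 -m inch '[0,0,0.006,0,0,0,0.005,0,0,0.006,0,0,0,0.005,0,0,0.006,0,0,0,0.005,0,0,0,0,0,0,0.005]';python3 go.py 0.6032 -0.200 0.3128 -3.4
```

```text
clock: 14.7
tool_pos: [0.605, -0.1646, 0.3129]
orientation: [53.4, 89.9, 139.9]
force: [1.8, -0.3, -5.9]
opening: 0.0153
t 14.7 pos [ 0.605  -0.1646  0.3129] jaw 176.55 xaxis [-0.0016  0.0013 -1.    ] F [ 1.8 -0.3 -5.9] open 0.0153
shift(tool) [ 0.0001 -0.0004 -0.0354] turn(tool) [-0.05  0.07 -0.09] J [  2.6  20.2 -12.5  -0.1 -57.4  -6. ]
```

```bash
python3 - <<'E'
from h import *
from plant import ctrl
s=ctrl.snapshot("top"); np.savez("top5.npz",**s); crop(s,330,120,410,180,9,"pics/top5c.png")
E
```

```text
(no output)
```

View pics/top5c.png

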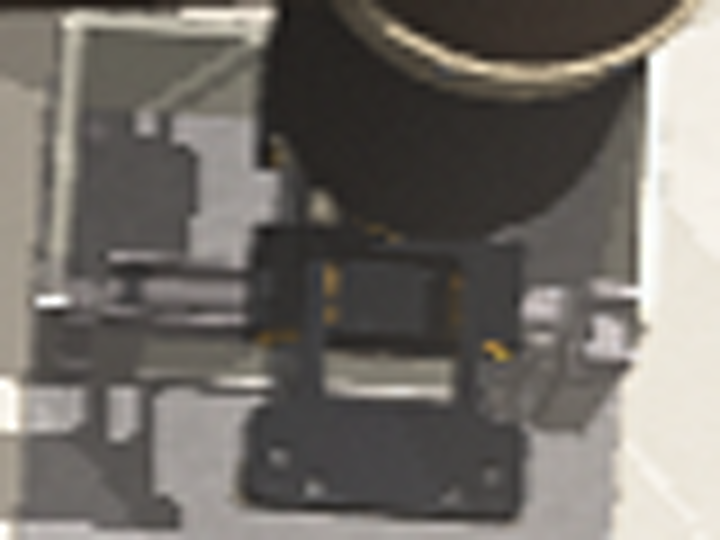

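```bash
python3 -m inch '[0,0.0056,0.0002,4,0,0,0.005,0,0.0056,0.0002,4,0,0,0.005,0,0.0056,0.0002,4,0,0,0.005,0,0,0,0,0,0,0.005]'; python3 - <<'E'
from b import *
from plant import ctrl
o=ctrl.get_obs(); R=Ro.from_euler("xyz",o["orientation"],degrees=True).as_matrix()
g=o["tool_pos"]+.159*R[:,0]; v=np.array(g[:2]-wb(30,85)[:2])*1000; bx,by=v@ex,v@ey
print("gate",np.degrees(np.arctan2(-bx,-by)).round(2),"r",np.hypot(bx,by).round(1),"z",g[2].round(4),"jawrel",(176.6-np.degrees(np.arctan2(R[1,1],R[0,1]))).round(2),R[:,0].round(4),"F",np.round(o["force"],1),"M",np.round(o["moment"],2),"open",o["opening"])
E
```

```text
clock: 15.25
tool_pos: [0.5889, -0.162, 0.3132]
orientation: [-12.4, 89.9, 61.9]
force: [0.9, 0.8, -6.2]
opening: 0.0152
gate 11.7 r 80.7 z 0.1542 jawrel 12.33 [ 6.0e-04  1.1e-03 -1.0e+00] F [ 0.9  0.8 -6.2] M [-0.13 -0.82  0.16] open 0.015199987780682517
```

```bash
python3 -m inch '[0,0.0056,0.0002,4,0,0,0.005,0,0.0056,0.0002,4,0,0,0.005,0,0,0,0,0,0,0.005]'; cat > st.py <<'E'
from b import *
from plant import ctrl
o=ctrl.get_obs(); R=Ro.from_euler("xyz",o["orientation"],degrees=True).as_matrix()
g=o["tool_pos"]+.159*R[:,0]; v=np.array(g[:2]-wb(30,85)[:2])*1000; bx,by=v@ex,v@ey
print(o["clock"],"gate",np.degrees(np.arctan2(-bx,-by)).round(2),"r",np.hypot(bx,by).round(1),"z",g[2].round(4),"jawrel",(176.6-np.degrees(np.arctan2(R[1,1],R[0,1]))).round(2),R[:,0].round(4),"F",np.round(o["force"],1),"M",np.round(o["moment"],2),"open",o["opening"],np.round(o["joint_pos"],1))
E
python3 st.py;python3 - <<'E'
from h import *
from plant import ctrl
s=ctrl.snapshot("top"); np.savez("top6.npz",**s); crop(s,325,115,415,215,6,"pics/top6c.png")
s=ctrl.snapshot("side"); np.savez("side6.npz",**s); crop(s,290,170,410,290,5,"pics/side6c.png")
E
```

```text
clock: 15.62
tool_pos: [0.5795, -0.1585, 0.3138]
orientation: [-61.0, 89.8, 5.4]
force: [2.4, -1.1, -4.8]
opening: 0.0151
15.625 gate 18.48 r 80.3 z 0.1548 jawrel 20.17 [ 3.1e-03  3.0e-04 -1.0e+00] F [ 2.4 -1.1 -4.8] M [-0.44 -0.96  0.11] open 0.015051896291375117 [  3.3  17.8 -16.   -0.  -56.  -26.9]
```

View pics/top6c.png

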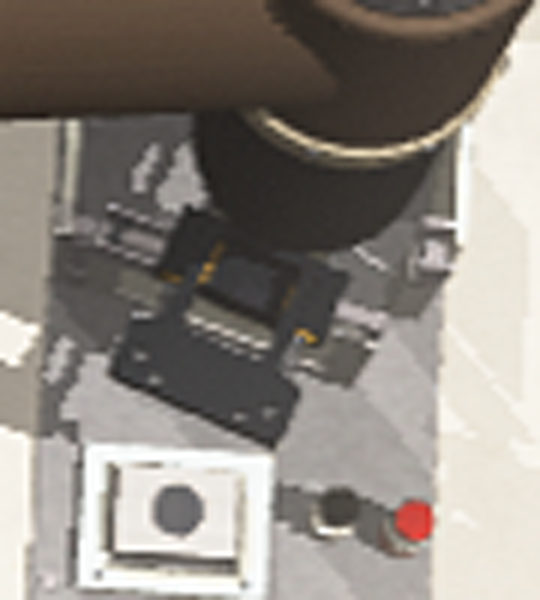

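View pics/side6c.png

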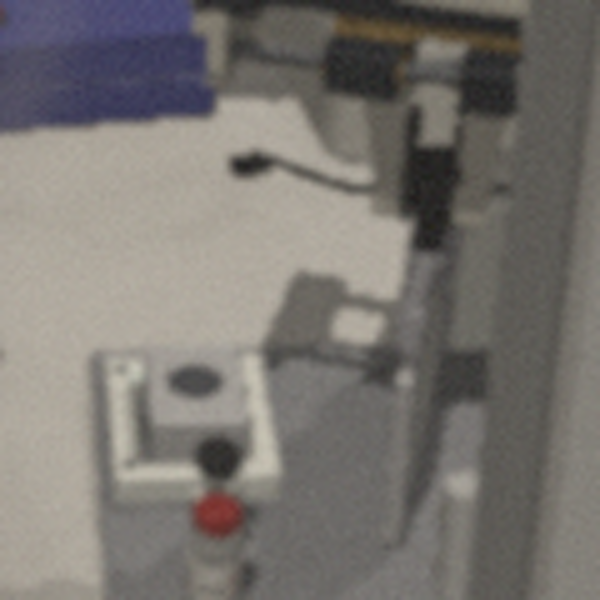

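```bash
python3 -m inch '[0,0.006,0.0002,3.5,0,0,0.005,0,0.006,0.0002,3.5,0,0,0.005,0,0.005,0.0002,2.5,0,0,0.005,0,0,0,0,0,0,0.005]';python3 st.py
```

```text
clock: 16.23
tool_pos: [0.5673, -0.1516, 0.3148]
orientation: [-73.6, 89.5, -16.5]
force: [4.3, -1.5, -6.9]
opening: 0.0153
16.225 gate 27.9 r 79.7 z 0.1558 jawrel 29.45 [ 0.0079 -0.0023 -1.    ] F [ 4.3 -1.5 -6.9] M [-0.93 -1.52  0.06] open 0.015320346785278785 [  4.2  16.4 -17.9   0.2 -55.2 -37.1]
```

```bash
python3 -m inch '[0.0015,0.0035,0,0.5,0,0,0.005,0,0.0015,0,0,0,0,0.005]';python3 st.py; python3 - <<'E'
from h import *
from plant import ctrl
for i in range(4): s=ctrl.snapshot("top")
np.savez("top7.npz",**s); crop(s,325,115,415,215,6,"pics/top7c.png")
s=ctrl.snapshot("side"); np.savez("side7.npz",**s); crop(s,290,170,410,290,5,"pics/side7c.png")
E
python3 st.py
```

```text
clock: 16.48
tool_pos: [0.5654, -0.1497, 0.3146]
orientation: [-73.8, 89.2, -16.8]
force: [5.9, -3.2, -5.8]
opening: 0.0152
16.475 gate 29.29 r 78.8 z 0.1556 jawrel 29.7 [ 0.0129 -0.0039 -0.9999] F [ 5.9 -3.2 -5.8] M [-1.33 -2.07 -0.06] open 0.015197353399870089 [  4.4  16.1 -18.4   0.3 -54.7 -37.7]
16.725 gate 29.28 r 78.9 z 0.1555 jawrel 29.7 [ 0.0126 -0.0039 -0.9999] F [ 5.6 -3.5 -6.1] M [-1.35 -2.01 -0.11] open 0.015511838667875194 [  4.4  16.2 -18.4   0.3 -54.7 -37.7]
```

View pics/top7c.png

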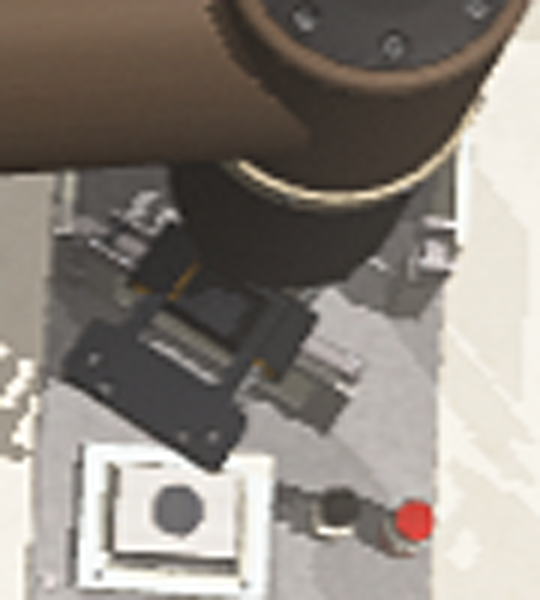

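View pics/side7c.png

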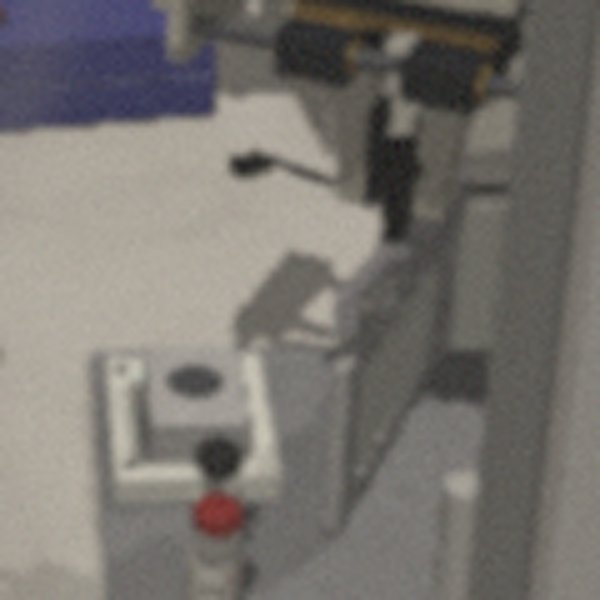

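```bash
python3 - <<'E'
from b import *
t=load("top7.npz"); s=load("side7.npz")
c=t["color"][145:190,332:392,::-1].copy(); c=cv2.resize(c,None,fx=12,fy=12,interpolation=cv2.INTER_CUBIC)
for ph,col in ((25,(0,0,255)),(28,(0,255,255)),(31,(0,255,0))):
    p=np.radians(ph); 
    for off in (150,):
        q=wb(30-off*np.sin(p),85-off*np.cos(p),.096); u=proj(t,q); print(ph,np.round(u,1), "side",np.round(proj(s,q),1), np.round(proj(s,[q[0],q[1],.010]),1))
        cv2.circle(c,(int((u[0]-332+.5)*12),int((u[1]-145+.5)*12)),3,col,-1)
cv2.imwrite("pics/t7z.png",c)
E
```

```text
25 [385.8 177.9] side [360.2 245.5] [357.9 278.7]
28 [384.5 180.2] side [356.5 244.6] [354.3 277.7]
31 [383.  182.5] side [352.8 243.6] [350.9 276.6]
```

View pics/t7z.png

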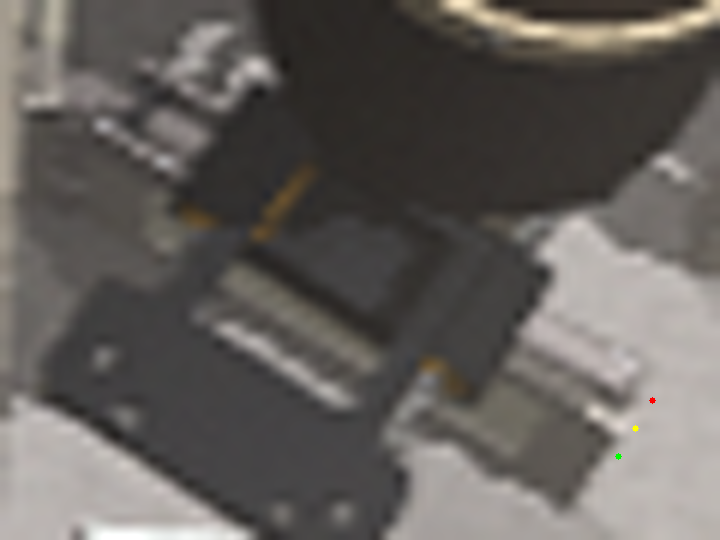

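```bash
python3 -m inch '[0,0.004,-0.0005,1.5,0,-0.3,0.005,0,0.0025,0,0.5,0,0,0.005]';python3 st.py; python3 - <<'E'
from h import *
from plant import ctrl
for i in range(6): s=ctrl.snapshot("top")
np.savez("top8.npz",**s)
s=ctrl.snapshot("side"); crop(s,290,170,410,290,5,"pics/side8c.png")
c=load("top8.npz"); crop(c,325,115,415,215,6,"pics/top8c.png")
E
python3 st.py
```

```text
clock: 16.98
tool_pos: [0.5617, -0.1473, 0.3151]
orientation: [-76.4, 88.7, -21.3]
force: [5.8, -4.2, -4.5]
opening: 0.0152
16.975 gate 31.4 r 78.7 z 0.1562 jawrel 31.51 [ 0.0208 -0.0081 -0.9998] F [ 5.8 -4.2 -4.5] M [-1.74 -1.74 -0.1 ] open 0.015207147494841288 [  4.8  15.6 -19.3   0.7 -54.  -40.1]
17.325 gate 31.38 r 78.7 z 0.1562 jawrel 31.48 [ 0.0206 -0.008  -0.9998] F [ 4.7 -4.  -5.3] M [-1.49 -1.73 -0.1 ] open 0.01524014014411643 [  4.8  15.6 -19.3   0.7 -54.  -40.1]
```

View pics/side8c.png

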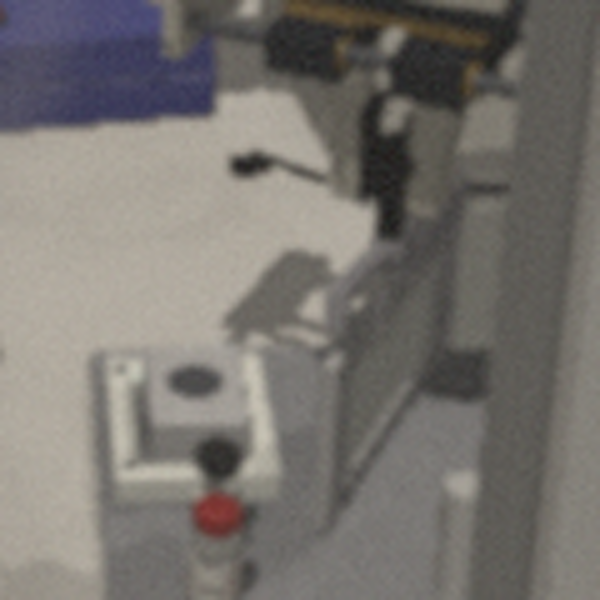

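View pics/top8c.png

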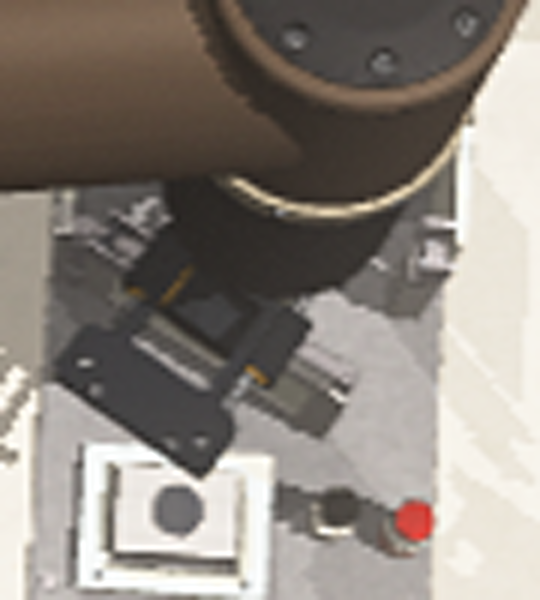

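The gate sits at about 29 to 31° and stays there. The knob is still gripped, the block is home and the vials are standing. I'm handing the job in.

```bash
python3 -c "
from plant import ctrl
print(ctrl.close_job())"
```

```text
the job is handed in; nothing more can be done
None
```

The feeder block is home in the pocket and released, and the gate is unbolted and held about 30° open with the knob still gripped. I handed the job in at about 17.3 s.

- **Block:** I took the larger grey block. It stopped on the pocket floor with the tool at the height I had predicted. The block top then measured about 37 mm in both camera views against 36 mm expected, and the board itself read 1–2 mm high in the same check. The vials stand where they were in the last pictures.
- **Bolt and gate:** The bolt was already about 5 mm drawn when I started. I lifted the knob about 10 mm and drew the bolt about 32 mm. The top view then showed the nose clear of the keeper.
- **Final hold:** I closed the job still gripping the knob at 15 mm opening, with about 8 N on the tool. The pose did not change over the last 0.35 s.
- **Disagreement:** The gate angle differs between checks. The tool position gives 31.4°. Before the last small nudge of about 2°, the camera views put it at roughly 26–28° while the tool said 29.3°, so the true angle is probably 28–31°.
- **Weak check:** The wrist force showed no clear rise when the block touched the pocket floor. I judged contact from the tool refusing to go lower and from the pictures.

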